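# Bring the glass under the drying nozzle and hold the blower on full

### The job

Push the carrier with the glass along its rail until it clicks into the station under the drying nozzle, and leave it there with the glass upright in its seat. Then press the spring-return speed lever of the control stand down past its first two clicks to the third (the big pip), not on to its end stop, and finish while still holding it there. Do not press the lever before the glass is under the nozzle, and leave everything else where it stands.

Things in the scene. Friction and masses are not known exactly. Their poses are not given: they have to be found in the camera images.
- dryer: Glass dryer, fixed: dark steel base slab 100 x 330 x 14 mm, two steel rods (the rail) along its y, white blower cylinder behind (+x side). Origin: centre of the slab's underside, on the worktop. x points away from the robot to the blower, y along the rail to the robot's left, z up. A steel pipe, 242 mm high, bends forward from the blower (x = -20 to 102 mm) to the nozzle at y = +20 mm.
- carrier (a joint): Travel of the glass carrier (96 x 90 mm plate) along the dryer's +y, m: 0 = right end, where it starts; 0.120 = station under the nozzle; 0.200 = left end. Drag about 1.5 N. A sprung ball holds it at 0.120: it resists about 4 N from 14 to 7 mm before, then draws the carrier in over the last 6 mm; a further push of some 5 N drives it out on the far side.
- carrier_post (a point): Centre of the top of the carrier's upright push post: steel pin 14 mm in diameter, top 102 mm above the worktop, free down to 50 mm (below is a 20 mm wide arm to the carrier). It stands 100 mm in front (dryer's -x) of the glass's axis, at dryer y = -0.100 m + travel; +0.020 m when at the station.
- glass: Green stemless tumbler, 84 mm wide, 106 mm tall, 0.21 kg, loose and upright in the carrier's shallow black seat (10 mm deep, 88 mm wide inside). Origin: centre of its underside, 50 mm above the worktop; z up along its axis.
- control: Control stand, fixed, left or right of the dryer: white box 88 mm tall, lever on its front. Origin on the worktop below the box's front; x points from the lever into the box, z up. Box and foot: x = -5 to 95, y = -40 to 40 mm. Lever hinge: level, along y, at x = -5, z = 75 mm. Beside the lever (y = +19 mm) a steel arc of 56 mm radius has pips for rest, first, second and (bigger) third click.
- speed_lever (a joint): Lever angle, rad: 0 = rest, pointing 0.35 rad up from level towards the stand's -x; grows as it is pressed down. Clicks (a change of about 2 N in resistance) at 0.2, 0.4 and 0.6; end stop 0.8. The spring returns it to 0 from everywhere; holding the third click (0.6, which is 0.25 rad below level) takes about 10 N at the pad.
- lever_pad (a point): Middle of the upper face of the lever's black pad: 30 mm along the lever x 36 mm across, 12 mm thick, 95 mm from the hinge. It is about 113 mm above the worktop at rest, 57 mm at the third click, 39 mm at the end stop, and moves almost straight down.
- pick_box: Bystander: small wooden box 58 x 96 x 39 mm, fixed, on the side of the dryer where the control stand is not. Origin: centre of the underside.
- jigger: Bystander: loose steel double jigger, 44 mm wide, 88 mm tall, standing in front on the right. Origin: centre of the underside.
- wine_stopper: Bystander: loose steel stopper, 37 mm wide, 73 mm tall, standing in front on the left. Origin: centre of the underside.
- bottle_opener: Bystander: loose flat bottle opener, 45 x 154 x 11 mm, lying in front. Origin: centre of the underside.
- coaster: Bystander: loose slate coaster, 92 x 92 x 8 mm, lying in front. Origin: centre of the underside.
- nozzle (a point): Centre of the mouth of the dryer's downward steel nozzle, 178 mm above the worktop, on the dryer at x = 0, y = +0.020 m. At the station the glass's axis is straight below it.
Not all that is in view belongs to the job. What is shaped like the glass but red is not meant.

How it is judged:
On the way, in this order (a step that is already met when the one before it is completed fails the run):
1. the carrier rests in the station under the nozzle, with the lever still up (value of joint carrier between 0.115 and 0.125 m and velocity of joint carrier between -0.01 and 0.01 m/s and value of joint speed_lever below 0.1 rad), for 0.3 s.
2. the lever is at its third click (value of joint speed_lever between 0.53 and 0.68 rad), for 0.3 s.
At the end, for the whole second after the job is handed in: The carrier is in the station (0.120 m within 5 mm), the glass upright (within 0.1 rad) in its seat under the nozzle (within 10 mm), and the robot itself is pressing the lever (over 2 N) and holding it at the third click, between 0.53 and 0.68 rad (all of step 2 and value of joint carrier between 0.115 and 0.125 m and angle between glass's own z axis and vertical below 0.1 rad and x of glass in the frame of dryer between -0.01 and 0.01 m and y of glass in the frame of dryer between 0.01 and 0.03 m and height (world z) of glass between 0.045 and 0.055 m and contact force between any of the fingers, the arm and speed_lever above 2 N); the arm keeps its last pose, push and grip.
It fails at once if the lever is pressed before the carrier is at the station (value of joint speed_lever above 0.15 rad and (value of joint carrier below 0.112 m or value of joint carrier above 0.128 m)).
It fails at once if the lever is pressed on to its end stop (value of joint speed_lever above 0.76 rad).
It fails at once if the glass is tipped or lifted out of its seat (angle between glass's own z axis and vertical above 0.3 rad or height (world z) of glass above 0.065 m).
It fails at once if a bystander is moved (distance of any of jigger, wine_stopper, bottle_opener, coaster from where it was at the start of the episode above 0.03 m).
It also fails if it takes over 45 s, if anything falls off the work surface, if the arm or the gripper's body presses on something with over 40 N, if the wrist force passes 120 N, or if a joint passes its speed limit or range.

### The arm

A 7-joint arm with a two-finger parallel gripper is mounted at the origin on a cart in front of the work surface, level with it; the furniture and walls round the work are solid. World frame = base frame: x ahead of the robot, y to its left, z up, the work surface at z = 0. Lengths are in m, angles in rad, forces in N, time in s.
With the tool pointing down it reaches from about 0.425 to 0.875 m from the base axis. Payload 4.7 kg.
Tool frame: the origin (TCP) lies on the mounting face of the last link; the fingertips stand 182 mm ahead of it and the grasp point (between the pads) lies 164 mm ahead of it; x points along the fingers, y is the direction in which the jaws open and shut, and the axes are right-handed (so a half turn about x gives the same grasp; the last joint's range is limited). The gripper opens to 87 mm and grips with 3 to 60 N. Pads are 19 mm wide; open, the fingers measure 117 mm over their backs; the gripper's body (75 mm by 190 mm) begins 51 mm behind the grasp point.
Start: joints at [1.145, 0.321, -0.07, 1.45, 0.023, 1.371, -0.057], TCP at [0.277, -0.588, 0.405] pointing down, gripper open.
Joint ranges: [-2.86, 2.86], [-0.3, 2.09], [-1.38, 1.24], [0.06, 2.45], [-1.56, 4.7], [0.09, 2.05], [-2.69, 2.69]. Speed limits (rad/s): [2.57, 2.57, 3.14, 3.14, 3.14, 3.14, 3.14].

### API

Orientations are given as a rotation vector (axis times angle).
In Python, from bench import monitor, get_image, ctrl gives the robot as it stands.
- The arm moves only by the shell command python3 -m creep 'ROWS' [FORCE]. ROWS is JSON, a list of rows, each a list of 7 numbers: the shift along the tool's x, y, z in mm, then the turn, a rotation vector about the tool's x, y, z in rad, then the finger opening in mm, from 0 to 87. A call has 1 to 5 rows; each row shifts and turns the commanded pose from where the row before left it, along the tool's axes as they then stand; what a row does not reach is not made up. A row lasts 1/10 s, in which the tool goes at most 50 mm and 8.59 degrees, less where a joint would pass 70% of its speed; a pose out of reach is approached as far as the arm can. A call is refused whole if a number of a shift passes 50 or a number of a turn 0.15, either way. A call with a gripper value outside its range is refused whole. The fingers move at their own pace and stop on an object; FORCE is the grip in N (left out, the last holds). Time passes only in rows, so rows that do not move let the fingers close. It gives the time, the measured TCP pose, the force and the opening at its end, in the units of the state.
- monitor.get_state(): the state, without advancing time (a new reading comes with each control period).
- get_image(name): name is "side" or "top" or "wrist"; returns a dict with "img" (420x560x3 uint8, red, green, blue), "mtx" (3x3 intrinsics, pixels), "D" ([k1, k2, p1, p2, k3] as OpenCV has them; the pictures are not rectified), "view" (4x4, takes a point from world to camera coordinates). Camera axes: x right, y up, looking along -z (the intrinsics and any distortion apply to the point x, -y, -z); pixel columns grow to the right and rows downward; lengths in m; the calibration is good to about 2 mm. A picture is of the moment at which its call begins. There is no depth.
- ctrl.close_job(): hands the job in, once; it reports no verdict.
The state is a dict: "time": time; "joint_positions": joint angles; "qd": joint speeds; "joint_torque": joint torques, N m; "position": TCP position; "tool_rot": TCP orientation; "ft_force": force on the tool from outside, world axes, zero at the start; "torque": the same for the moment, N m; "grip_width": opening from 0.0 (shut) to 1.0 (fully open).
Only numpy, scipy, OpenCV 4.12 (cv2) and the standard library are available. Lean on these libraries where they do the work, as an engineer would, in place of code of your own. Each camera call takes 0.05 s, during which the arm holds its last target.

## Working session

There is one attempt and no reset: what is moved stays moved. The work goes in short steps, Python scripts to look and compute and a shell command to move; the robot and the scene stay as the last step left them, time stands still between calls to the robot, and variables do not carry over. Pictures are saved under pics/ and viewed, and the job is handed in when it is done.

```bash
ls; mkdir -p pics; python3 - <<'E'
from bench import monitor,get_image
import cv2,json
print(monitor.get_state())
for n in ["side","top","wrist"]:
    d=get_image(n); cv2.imwrite(f"pics/{n}0.png",d["img"][:,:,::-1]); print(n,d["mtx"].tolist(),d["D"],d["view"].round(4).tolist() if hasattr(d["view"],'round') else d["view"])
E
```

```text
pics
{'time': 0.0, 'joint_positions': array([ 1.14509701,  0.32181479, -0.07008192,  1.4516423 ,  0.02259005,
        1.37077786, -0.05686646]), 'qd': array([ 6.96007432e-04, -7.08195449e-04, -7.26211775e-04, -9.33417047e-04,
       -5.06422408e-04, -4.14615195e-05,  1.90158244e-03]), 'joint_torque': array([-1.85166323e-04, -4.91286385e+01, -4.03821990e-01, -3.12527955e+01,
       -6.38072868e-02,  4.36350110e-02,  1.73114868e-04]), 'position': array([ 0.27663115, -0.58798147,  0.4036829 ]), 'tool_rot': array([ 1.97804999,  0.44410815, -1.97904171]), 'ft_force': array([-0.15699201,  0.09149606, -0.37815432]), 'torque': array([-0.01907985, -0.0037611 , -0.0060754 ]), 'grip_width': 0.9977908161995372}
side [[410.9902261459438, 0.0, 278.8983532656947], [0.0, 410.9902261459438, 207.44666379436768], [0.0, 0.0, 1.0]] [0.00816555 0.         0.         0.         0.        ] [[-0.8526, -0.5221, -0.0218, 0.4077], [0.274, -0.4823, 0.832, -0.2454], [-0.4449, 0.7034, 0.5543, -0.9905], [0.0, 0.0, 0.0, 1.0]]
top [[449.54972448011034, 0.0, 282.0855685791384], [0.0, 449.54972448011034, 213.5500111617979], [0.0, 0.0, 1.0]] [-0.02568073  0.          0.          0.          0.        ] [[-0.0266, -0.9994, -0.024, 0.0277], [0.9907, -0.0296, 0.1328, -0.4842], [-0.1334, -0.0203, 0.9909, -1.2455], [0.0, 0.0, 0.0, 1.0]]
wrist [[298.77924337687676, 0.0, 283.3250772789756], [0.0, 298.77924337687676, 204.70304070522528], [0.0, 0.0, 1.0]] [-0.04028508  0.          0.          0.          0.        ] [[0.4255, -0.905, -0.0008, -0.6501], [0.8747, 0.4115, -0.2562, 0.029], [0.2322, 0.1083, 0.9666, -0.3896], [0.0, 0.0, 0.0, 1.0]]
```

View pics/side0.png

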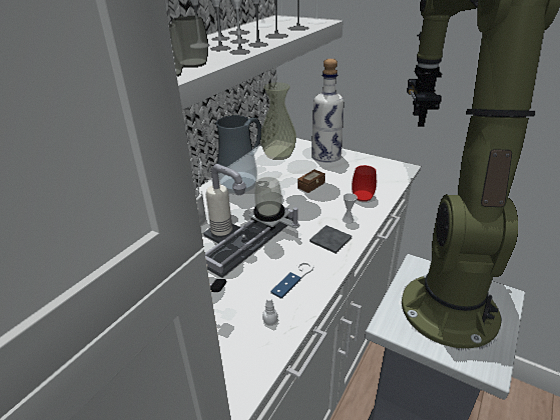

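View pics/top0.png

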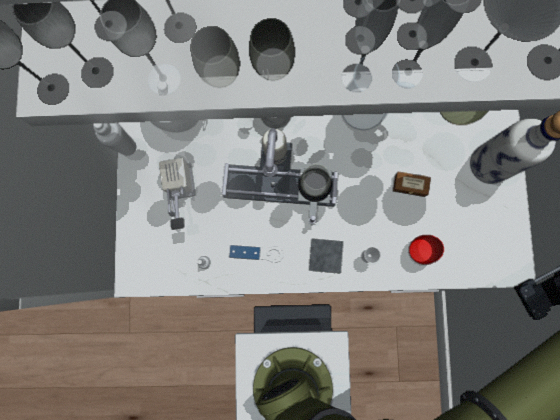

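View pics/wrist0.png

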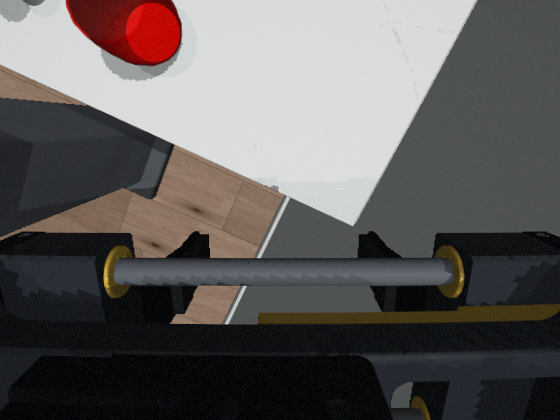

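The top view shows the control stand on the left at (173,175) with its pad at (178,224). The dryer slab spans about (223–338, 165–207), with the glass at (317,183) and the post near (313,215). The red lookalike at (426,250) is not the target. I'll enlarge to confirm.

```bash
python3 - <<'E'
import cv2
a=cv2.imread("pics/top0.png")
cv2.imwrite("pics/c1.png",cv2.resize(a[120:280,150:350],None,fx=4,fy=4,interpolation=cv2.INTER_CUBIC)[:600,:800])
a=cv2.imread("pics/side0.png")
cv2.imwrite("pics/c2.png",cv2.resize(a[150:300,190:390],None,fx=4,fy=4,interpolation=cv2.INTER_CUBIC))
E
```

```text
(no output)
```

View pics/c1.png

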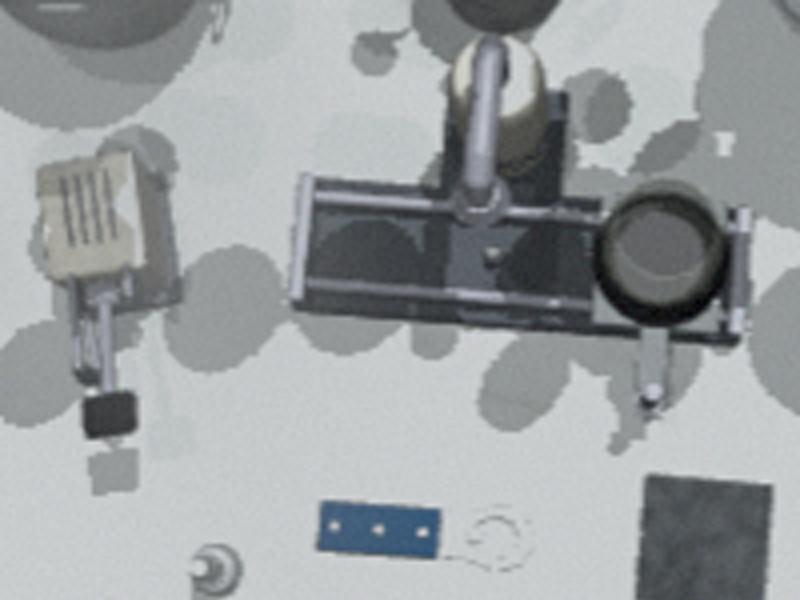

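View pics/c2.png

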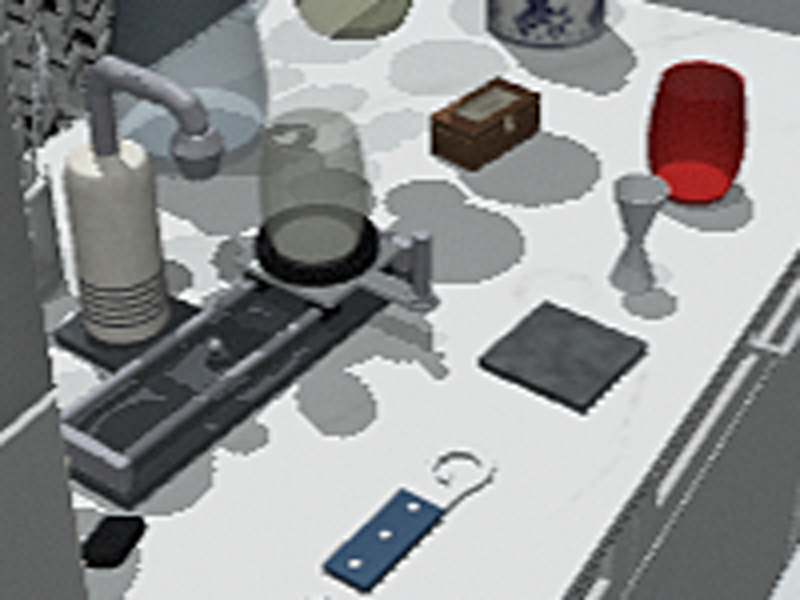

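The crop confirms it: the grey-green tumbler sits in the black seat on the carrier, and the red one stands apart. The post top is at about (313,217) in top and (295.5,209) in side. The lever pad is at (177.5,223) in top and (219,285) in side.

```bash
cat > h.py <<'E'
import numpy as np,cv2
from bench import monitor,get_image
def ray(d,u,v):
    p=cv2.undistortPoints(np.array([[[u,v]]],float),np.array(d["mtx"]),np.array(d["D"]))[0,0]
    V=np.array(d["view"]);R=V[:3,:3];t=V[:3,3]
    return -R.T@t, R.T@np.array([p[0],-p[1],-1.])
def plane(d,u,v,z):
    o,r=ray(d,u,v); return (o+r*(z-o[2])/r[2]).round(4)
def tri(a,b):
    A=[];B=[]
    M=np.zeros((3,3));c=np.zeros(3)
    for o,r in (a,b):
        r=r/np.linalg.norm(r);P=np.eye(3)-np.outer(r,r);M+=P;c+=P@o
    x=np.linalg.solve(M,c)
    e=[np.linalg.norm(np.cross(x-o,r/np.linalg.norm(r))) for o,r in(a,b)]
    return x.round(4),np.round(e,4)
E
python3 - <<'E'
from h import *
T=get_image("top");S=get_image("side")
c=lambda x,y:(x/4+150-.4,y/4+120-.4)
s=lambda x,y:(x/4+190-.4,y/4+150-.4)
print("post",tri(ray(T,*c(652,390)),ray(S,*s(422,237))),plane(T,*c(652,390),.102))
print("pad",plane(T,*c(110,412),.113),plane(T,*c(110,412),.107),tri(ray(T,*c(110,412)),ray(S,*s(118,535))))
print("slab near L,R",plane(T,*c(290,311),.014),plane(T,*c(740,343),.014), "side near-left bottom",plane(S,*s(130,505),0))
print("glass seat centre",plane(T,*c(660,258),.055))
print("nozzle",plane(T,*c(480,200),.185))
print("box top",[plane(T,*c(*q),.088) for q in((38,168),(135,150),(146,275),(50,283))])
print("hinge-ish",plane(T,*c(103,290),.075))
print("stopper",plane(T,*c(205,569),.07)); print("coaster",[plane(T,*c(*q),.008) for q in((645,475),(772,485))]);print("opener",[plane(T,*c(*q),.01) for q in((318,550),(320,500),(440,508),(535,540))])
E
```

```text
post (array([ 0.4636, -0.0693,  0.0973]), array([0.0005, 0.0005])) [ 0.4634 -0.0689  0.102 ]
pad [0.458  0.2938 0.113 ] [0.4587 0.2953 0.107 ] (array([0.4564, 0.2934, 0.1096]), array([0.0023, 0.0023]))
slab near L,R [0.5401 0.1877 0.014 ] [ 0.5067 -0.1377  0.014 ] side near-left bottom [0.5456 0.1823 0.    ]
glass seat centre [ 0.5626 -0.0801  0.055 ]
nozzle [0.5777 0.0396 0.185 ]
box top [array([0.6336, 0.3517, 0.088 ]), array([0.6441, 0.2837, 0.088 ]), array([0.5553, 0.2757, 0.088 ]), array([0.5518, 0.3424, 0.088 ])]
hinge-ish [0.5482 0.3089 0.075 ]
stopper [0.3532 0.239  0.07  ]
coaster [array([ 0.4138, -0.0662,  0.008 ]), array([ 0.404 , -0.1568,  0.008 ])]
opener [array([0.3665, 0.1697, 0.01  ]), array([0.4023, 0.1679, 0.01  ]), array([0.3941, 0.0816, 0.01  ]), array([0.3694, 0.0141, 0.01  ])]
```

Every measurement fits the description:
- **Post:** its height reads 97 mm against 102 mm.
- **Glass to post:** 99.6 mm.
- **Slab:** 327 mm long.
- **Pad:** its height reads 110 mm against 113 mm.
- **Nozzle:** it agrees with the glass position plus 120 mm along the rail.

The rail direction is about (0.105, 0.9945). Next I'll work out the move in tool axes.

```bash
cat >> h.py <<'E'
from scipy.spatial.transform import Rotation as Ro
def go(tip,jaw=None,rot=None):
    """delta (tool mm, rotvec) to reach fingertip position tip with jaw dir (xy), tool down"""
    s=monitor.get_state();R=Ro.from_rotvec(s["tool_rot"]);M=R.as_matrix()
    t=s["position"]+0.182*M[:,0]
    print("t",round(s["time"],2),"tip",t.round(4),"tcp",s["position"].round(4),"F",s["ft_force"].round(1),"w",round(s["grip_width"]*87,1))
    print("R",M.round(3).tolist())
    x=np.array([0,0,-1.]);y=np.array([*jaw,0.]);y/=np.linalg.norm(y)
    if y@M[:,1]<0:y=-y
    G=np.column_stack([x,y,np.cross(x,y)])
    rv=(R.inv()*Ro.from_matrix(G)).as_rotvec()
    tcp=np.array(tip)-0.182*x
    d=tcp-s["position"]
    print("world d",d.round(4)," in current tool mm",(M.T@d*1000).round(1)," in goal tool mm",(G.T@d*1000).round(1)," turn",rv.round(4))
E
python3 -c "
from h import *
go([.4636,-.069,.15],[.105,.9945])"
```

```text
t 0.25 tip [ 0.2766 -0.588   0.2222] tcp [ 0.2767 -0.5881  0.4042] F [-0.4 -0.   0.7] w 87.4
R [[-0.0, 0.426, -0.905], [0.001, -0.905, -0.426], [-1.0, -0.001, 0.0]]
world d [ 0.1869  0.5191 -0.0722]  in current tool mm [  72.5 -390.  -390.2]  in goal tool mm [  72.2 -535.8 -131.4]  turn [5.45e-01 3.00e-04 8.00e-04]
```

```bash
python3 -m creep '[[0,-20,-20,0,0,0,87],[0,-30,-30,0,0,0,87],[0,-30,-30,0,0,0,87],[0,-30,-30,0,0,0,87],[0,-30,-30,0,0,0,87]]'; python3 -m creep '[[0,-30,-30,0,0,0,87],[0,-30,-30,0,0,0,87],[0,-30,-30,0,0,0,87],[0,-30,-30,0,0,0,87],[0,-30,-30,0,0,0,87]]'; python3 -m creep '[[0,-30,-30,0,0,0,87],[0,-20,-20,0,0,0,87],[0,0,0,0.135,0,0,87],[0,0,0,0.135,0,0,87],[0,0,0,0.135,0,0,87]]';python3 -m creep '[[0,0,0,0.135,0,0,87],[0,0,0,0,0,0,87]]'
python3 -c "
from h import *
go([.4636,-.069,.15],[.105,.9945])
cv2.imwrite('pics/w1.png',get_image('wrist')['img'][:,:,::-1])"
```

```text
time: 0.75
position: [0.3441, -0.4001, 0.4047]
tool_rot: [1.978, 0.442, -1.978]
ft_force: [1.2, -0.5, -0.2]
grip_width: 0.998
time: 1.25
position: [0.4159, -0.2005, 0.4049]
tool_rot: [1.978, 0.441, -1.977]
ft_force: [1.1, -0.3, 0.5]
grip_width: 1.003
time: 1.75
position: [0.4396, -0.1353, 0.4048]
tool_rot: [2.206, 0.033, -2.206]
ft_force: [0.1, -0.0, 0.1]
grip_width: 0.996
time: 1.95
position: [0.4395, -0.1357, 0.4048]
tool_rot: [-2.17, 0.109, 2.17]
ft_force: [-0.4, -0.5, -0.3]
grip_width: 0.997
t 1.95 tip [ 0.4395 -0.1358  0.2228] tcp [ 0.4395 -0.1357  0.4048] F [-0.4 -0.5 -0.3] w 86.7
R [[0.0, -0.1, -0.995], [-0.0, -0.995, 0.1], [-1.0, 0.0, -0.0]]
world d [ 0.0241  0.0667 -0.0728]  in current tool mm [ 72.7 -68.8 -17.3]  in goal tool mm [ 72.8 -68.9 -16.9]  turn [ 0.0047 -0.     -0.0003]
```

View pics/w1.png

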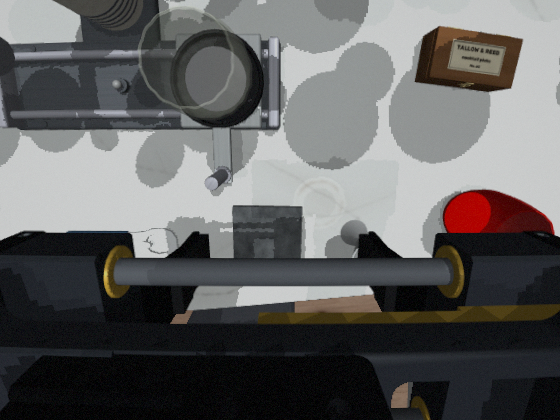

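The wrist view shows the post top at (211,184) and the slab edge-on at the top left. I'll check the post position from here.

```bash
python3 -c "
from h import *
W=get_image('wrist')
print(plane(W,211,184,.102),'seat',plane(W,218,79,.055),'pip',plane(W,119,86,.02))
go([.4636,-.069,.15],[.105,.9945])"
```

```text
[ 0.4639 -0.068   0.102 ] seat [ 0.5647 -0.0799  0.055 ] pip [0.5756 0.0428 0.02  ]
t 2.05 tip [ 0.4396 -0.1358  0.2228] tcp [ 0.4396 -0.1357  0.4048] F [-0.1  0.2  0.2] w 87.0
R [[0.0, -0.097, -0.995], [-0.0, -0.995, 0.097], [-1.0, 0.0, -0.0]]
world d [ 0.024   0.0667 -0.0728]  in current tool mm [ 72.8 -68.8 -17.5]  in goal tool mm [ 72.8 -68.9 -16.9]  turn [ 0.0082 -0.     -0.0001]
```

The wrist position agrees with the first one to within 1 mm. I'll move over the post, descend with the jaws straddling it, and check.

```bash
python3 -m creep '[[0,-35,-9,0,0,0,87],[0,-35,-9,0.008,0,0,87],[20,0,0,0,0,0,87],[30,0,0,0,0,0,87],[0,0,0,0,0,0,87]]'
python3 -c "
from h import *
go([.4637,-.0685,.062],[.105,.9945])"; python3 -m creep '[[30,0,0,0,0,0,87],[30,0,0,0,0,0,60],[30,0,0,0,0,0,40],[20,0,0,0,0,0,40],[0,0,0,0,0,0,40]]'
python3 -c "
from h import *
go([.4637,-.0685,.062],[.105,.9945])
cv2.imwrite('pics/w2.png',get_image('wrist')['img'][:,:,::-1])
a=get_image('side')['img'][130:290,190:390,::-1];cv2.imwrite('pics/s2.png',cv2.resize(a,None,fx=3,fy=3))"
```

```text
time: 2.55
position: [0.463, -0.0676, 0.3515]
tool_rot: [-2.159, 0.113, 2.174]
ft_force: [0.2, 0.4, 0.3]
grip_width: 1.0
t 2.55 tip [ 0.4618 -0.0673  0.1695] tcp [ 0.463  -0.0676  0.3515] F [0.2 0.4 0.3] w 87.0
R [[-0.007, -0.105, -0.994], [0.002, -0.994, 0.105], [-1.0, -0.001, 0.007]]
world d [ 0.0007 -0.0009 -0.1075]  in current tool mm [107.5   0.9  -1.5]  in goal tool mm [107.5   0.8  -0.8]  turn [-0.      0.0069  0.0009]
time: 3.05
position: [0.4636, -0.0682, 0.2433]
tool_rot: [-2.161, 0.115, 2.171]
ft_force: [0.1, -0.4, 0.4]
grip_width: 0.719
t 3.05 tip [ 0.4627 -0.068   0.0613] tcp [ 0.4636 -0.0682  0.2433] F [ 0.1 -0.4  0.4] w 62.6
R [[-0.004, -0.107, -0.994], [0.001, -0.994, 0.107], [-1.0, -0.001, 0.005]]
world d [ 0.0001 -0.0003  0.0007]  in current tool mm [-0.7  0.3 -0.2]  in goal tool mm [-0.7  0.3 -0.2]  turn [-0.0022  0.0046  0.0009]
```

View pics/w2.png

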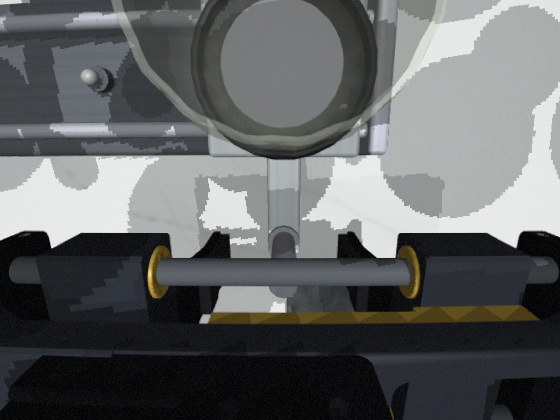

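View pics/s2.png

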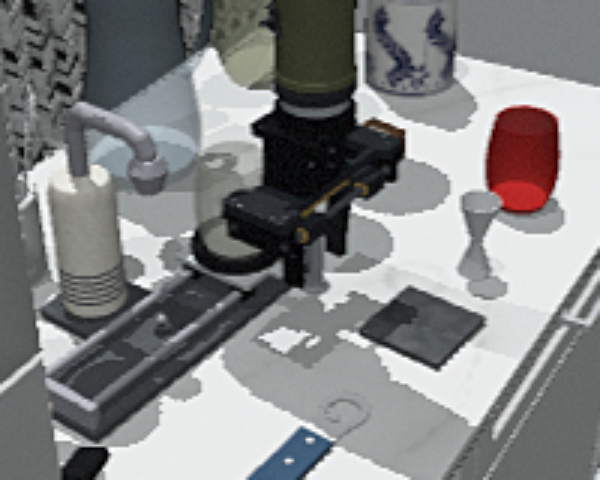

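In the wrist view the post, at about (284,250), sits midway between the fingers at (227 and 345). I'll close on it gently and then push.

```bash
python3 -m creep '[[0,0,0,0,0,0,5],[0,0,0,0,0,0,5],[0,0,0,0,0,0,5],[0,0,0,0,0,0,5],[0,0,0,0,0,0,5]]' 10
python3 -m creep '[[0,0,0,0,0,0,5],[0,-2,0,0,0,0,5],[0,-3,0,0,0,0,5],[0,-5,0,0,0,0,5]]'
python3 -c "
from h import *
go([.4637+.126*.105,-.0685+.12*.9945,.062],[.105,.9945])"
```

```text
time: 3.65
position: [0.4646, -0.068, 0.245]
tool_rot: [-2.166, 0.118, 2.165]
ft_force: [0.3, -0.6, -0.4]
grip_width: 0.172
time: 4.05
position: [0.4656, -0.0581, 0.2449]
tool_rot: [-2.166, 0.119, 2.166]
ft_force: [-0.1, -1.2, 2.9]
grip_width: 0.153
t 4.05 tip [ 0.4656 -0.0583  0.0629] tcp [ 0.4656 -0.0581  0.2449] F [-0.1 -1.2  2.9] w 13.3
R [[0.0, -0.109, -0.994], [-0.001, -0.994, 0.109], [-1.0, 0.001, -0.0]]
world d [ 0.0113  0.109  -0.0009]  in current tool mm [   0.8 -109.6    0.6]  in goal tool mm [   0.9 -109.6    0.2]  turn [-0.0036 -0.0001 -0.0006]
```

```bash
python3 -m creep '[[0,-7,0,0,0,0,5],[0,-9,0,0,0,0,5],[0,-10,0,0,0,0,5],[0,-10,0,0,0,0,5],[0,-10,0,0,0,0,5]]'
python3 -m creep '[[0,-10,0,0,0,0,5],[0,-10,0,0,0,0,5],[0,-9,0,0,0,0,5],[0,-7,0,0,0,0,5],[0,-5,0,0,0,0,5]]'
python3 -m creep '[[0,-4,0,0,0,0,5],[0,-4,0,0,0,0,5],[0,-4,0,0,0,0,5],[0,0,0,0,0,0,5],[0,0,0,0,0,0,5]]'
python3 -c "
from h import *
go([.4637+.126*.105,-.0685+.12*.9945,.062],[.105,.9945])
cv2.imwrite('pics/w3.png',get_image('wrist')['img'][:,:,::-1])"
```

```text
time: 4.55
position: [0.4708, -0.0111, 0.2449]
tool_rot: [-2.167, 0.117, 2.166]
ft_force: [-0.2, -2.3, 4.1]
grip_width: 0.154
time: 5.05
position: [0.4752, 0.0294, 0.2449]
tool_rot: [-2.167, 0.116, 2.165]
ft_force: [0.5, -2.6, 5.4]
grip_width: 0.157
time: 5.55
position: [0.4763, 0.0391, 0.2448]
tool_rot: [-2.166, 0.121, 2.167]
ft_force: [-0.2, -5.4, 6.6]
grip_width: 0.153
t 5.55 tip [0.4762 0.0386 0.0628] tcp [0.4763 0.0391 0.2448] F [-0.2 -5.4  6.6] w 13.3
R [[-0.001, -0.109, -0.994], [-0.003, -0.994, 0.109], [-1.0, 0.003, 0.0]]
world d [ 0.0006  0.0118 -0.0008]  in current tool mm [  0.8 -11.8   0.7]  in goal tool mm [  0.8 -11.8   0.6]  turn [-0.0042  0.0003 -0.0027]
```

View pics/w3.png

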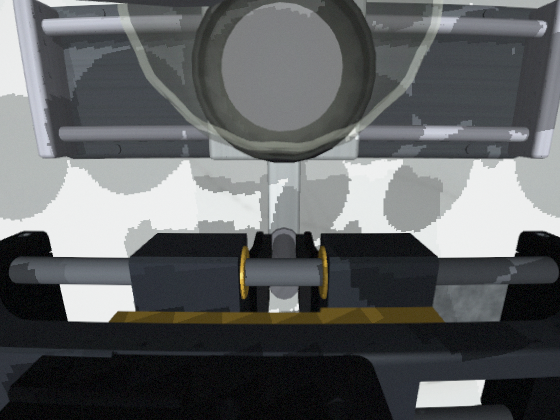

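The carrier is at about 108 mm with the force up to 5 N, so it is in the resisting zone as expected. I'll continue the last 12 mm slowly.

```bash
python3 -m creep '[[0,-2,0,0,0,0,5],[0,-2,0,0,0,0,5],[0,-2,0,0,0,0,5],[0,0,0,0,0,0,5]]'
python3 -m creep '[[0,-2,0,0,0,0,5],[0,-2,0,0,0,0,5],[0,0,0,0,0,0,5],[0,0,0,0,0,0,5]]'
python3 -c "
from h import *
go([.4637+.126*.105,-.0685+.12*.9945,.062],[.105,.9945])"
```

```text
time: 6.0
position: [0.4768, 0.0413, 0.2447]
tool_rot: [-2.166, 0.131, 2.17]
ft_force: [-2.0, -15.6, 9.1]
grip_width: 0.157
time: 6.4
position: [0.4775, 0.0506, 0.2448]
tool_rot: [-2.166, 0.117, 2.165]
ft_force: [-0.3, -0.8, 4.6]
grip_width: 0.153
t 6.4 tip [0.4776 0.0507 0.0628] tcp [0.4775 0.0506 0.2448] F [-0.3 -0.8  4.6] w 13.3
R [[0.0, -0.108, -0.994], [0.0, -0.994, 0.108], [-1.0, -0.0, -0.0]]
world d [-0.0006  0.0002 -0.0008]  in current tool mm [ 0.8 -0.2  0.6]  in goal tool mm [ 0.8 -0.2  0.6]  turn [-0.0031 -0.0004  0.0004]
```

It resisted, then snapped through, and the force fell to about 1 N at roughly 119 mm of travel. I'll open the fingers and look.

```bash
python3 -m creep '[[0,0,0,0,0,0,45],[0,0,0,0,0,0,45],[0,0,0,0,0,0,45],[0,0,0,0,0,0,45]]'
python3 -m creep '[[-20,0,0,0,0,0,60],[-40,0,0,0,0,0,60],[-40,0,0,0,0,0,60],[-40,0,0,0,0,0,60],[0,0,0,0,0,0,60]]'
python3 -c "
from h import *
go([.4564,.2934,.15],[.105,.9945])
cv2.imwrite('pics/w4.png',get_image('wrist')['img'][:,:,::-1])
a=get_image('side')['img'][130:290,190:390,::-1];cv2.imwrite('pics/s4.png',cv2.resize(a,None,fx=3,fy=3))"
```

```text
time: 6.8
position: [0.4771, 0.0505, 0.2443]
tool_rot: [-2.165, 0.117, 2.167]
ft_force: [-0.2, -0.1, 0.5]
grip_width: 0.438
time: 7.3
position: [0.479, 0.0512, 0.3902]
tool_rot: [-2.177, 0.117, 2.155]
ft_force: [0.4, 0.3, 0.7]
grip_width: 0.685
t 7.3 tip [0.4808 0.051  0.2082] tcp [0.479  0.0512 0.3902] F [0.4 0.3 0.7] w 59.6
R [[0.01, -0.108, -0.994], [-0.001, -0.994, 0.108], [-1.0, -0.0, -0.01]]
world d [-0.0226  0.2422 -0.0582]  in current tool mm [  57.8 -238.4   49.2]  in goal tool mm [  58.2 -238.5   47.9]  turn [-0.0029 -0.01    0.0003]
```

View pics/w4.png

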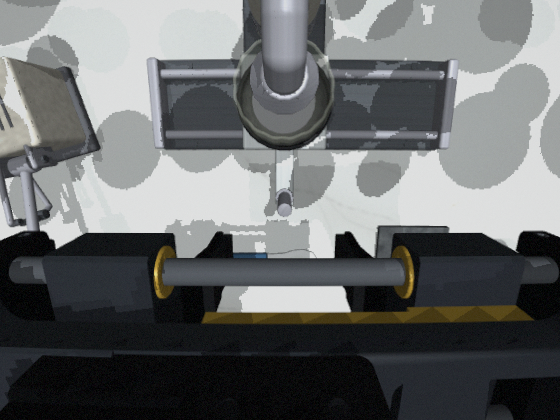

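View pics/s4.png

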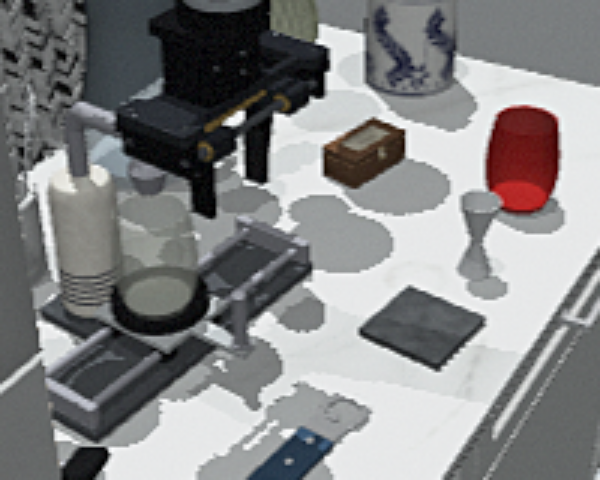

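The glass stands upright in its seat directly under the nozzle, with the post top at (285,197) in wrist. I'll check that number and move to above the lever.

```bash
python3 -c "
from h import *
W=get_image('wrist')
p=plane(W,285,197,.102);print(p,'travel',(p[:2]-[.4637,-.0685])@[.105,.9945])"
python3 -m creep '[[0,-25,5,0,0,0,0],[0,-40,8,0,0,0,0],[0,-40,8,0,0,0,0],[0,-40,8,0,-0.01,0,0],[0,-40,8,0,0,0,0]]' 20
python3 -m creep '[[0,0,8,0,0,0,0],[0,0,0,0,0,0,0],[0,0,0,0,0,0,0]]'
python3 -c "
from h import *
go([.4564,.2934,.15],[.105,.9945])
cv2.imwrite('pics/w5.png',get_image('wrist')['img'][:,:,::-1])"
```

```text
[0.4871 0.0481 0.102 ] travel 0.11841570000000001
time: 7.95
position: [0.4598, 0.2393, 0.383]
tool_rot: [-2.152, 0.118, 2.18]
ft_force: [1.1, -0.4, 0.2]
grip_width: 0.321
time: 8.25
position: [0.4527, 0.2378, 0.3837]
tool_rot: [-2.153, 0.12, 2.178]
ft_force: [-0.2, -1.4, 0.1]
grip_width: 0.055
t 8.25 tip [0.4506 0.2378 0.2017] tcp [0.4527 0.2378 0.3837] F [-0.2 -1.4  0.1] w 4.8
R [[-0.012, -0.109, -0.994], [-0.001, -0.994, 0.109], [-1.0, 0.002, 0.011]]
world d [ 0.0037  0.0556 -0.0517]  in current tool mm [ 51.6 -55.7   1.8]  in goal tool mm [ 51.7 -55.6   2.2]  turn [-0.0043  0.0115 -0.0018]
```

View pics/w5.png

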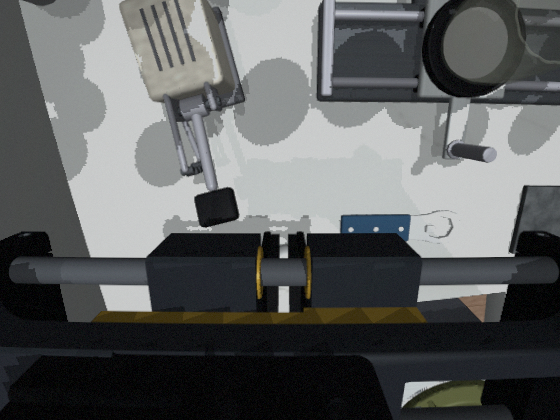

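The pad appears at about (216,207) in wrist. I'll get its centroid and the stand's direction.

```bash
python3 -c "
from h import *
W=get_image('wrist')
g=W['img'].max(2)[185:232,185:245];m=(g<45).astype(np.uint8)
n,l,st,c=cv2.connectedComponentsWithStats(m);i=1+st[1:,4].argmax();print(st[i],c[i])
u,v=c[i]+[185,185]
print('pad',plane(W,u,v,.111),plane(W,u,v,.113))
print('tops',[plane(W,*q,.088) for q in((151,106),(224,92),(122,8),(205,0))])
T=get_image('top');g=T['img'].max(2)[210:240,165:195];m=(g<60).astype(np.uint8);n,l,st,c=cv2.connectedComponentsWithStats(m);i=1+st[1:,4].argmax();print(st[i],c[i]+[165,210]);print(plane(T,*(c[i]+[165,210]),.111))
"

```

```text
[  10    4   43   39 1267] [31.12628256 22.65351223]
pad [0.4589 0.2961 0.111 ] [0.4594 0.2956 0.113 ]
tops [array([0.5517, 0.3441, 0.088 ]), array([0.5555, 0.2778, 0.088 ]), array([0.6317, 0.352 , 0.088 ]), array([0.6285, 0.2822, 0.088 ])]
[23  3  2  3  4] [188.25 213.75]
[0.4812 0.2642 0.111 ]
```

Pad measurements agree to about 2 mm, at roughly (0.458, 0.295). At the third click it shifts about 6 mm towards the robot. I'll position over (0.455, 0.295).

```bash
python3 -m creep '[[0,-20,1,0,0.011,0,0],[0,-25,1,0,0,0,0],[0,-12,0,0,0,0,0],[20,0,0,0,0,0,0],[0,0,0,0,0,0,0]]'
python3 -c "
from h import *
go([.455,.295,.13],[.105,.9945])"

```

```text
time: 8.9
position: [0.4567, 0.2948, 0.3627]
tool_rot: [-2.164, 0.121, 2.169]
ft_force: [-0.9, 0.8, 0.1]
grip_width: 0.006
t 8.9 tip [0.4562 0.2944 0.1807] tcp [0.4567 0.2948 0.3627] F [-0.9  0.8  0.1] w 0.5
R [[-0.003, -0.109, -0.994], [-0.002, -0.994, 0.109], [-1.0, 0.002, 0.002]]
world d [-0.0017  0.0002 -0.0507]  in current tool mm [50.7 -0.1  1.6]  in goal tool mm [50.7 -0.   1.7]  turn [-0.004   0.0025 -0.0025]
```

```bash
python3 -m creep '[[20,0,1,0,0.002,0,0],[20,0,1,0,0,0,0],[8,0,0,0,0,0,0],[0,0,0,0,0,0,0]]'
python3 -c "
from h import *
go([.455,.295,.06],[.105,.9945])
cv2.imwrite('pics/w6.png',get_image('wrist')['img'][:,:,::-1])
a=get_image('top')['img'][130:260,140:300,::-1];cv2.imwrite('pics/t6.png',cv2.resize(a,None,fx=4,fy=4))
"

```

```text
time: 9.3
position: [0.4551, 0.2952, 0.3162]
tool_rot: [-2.167, 0.12, 2.164]
ft_force: [-0.1, -0.3, 0.4]
grip_width: 0.005
t 9.3 tip [0.4554 0.2949 0.1342] tcp [0.4551 0.2952 0.3162] F [-0.1 -0.3  0.4] w 0.4
R [[0.001, -0.109, -0.994], [-0.002, -0.994, 0.109], [-1.0, 0.001, -0.002]]
world d [-0.0001 -0.0002 -0.0742]  in current tool mm [74.2  0.1  0.2]  in goal tool mm [74.2  0.2  0.1]  turn [-0.0044 -0.0015 -0.0014]
```

View pics/w6.png

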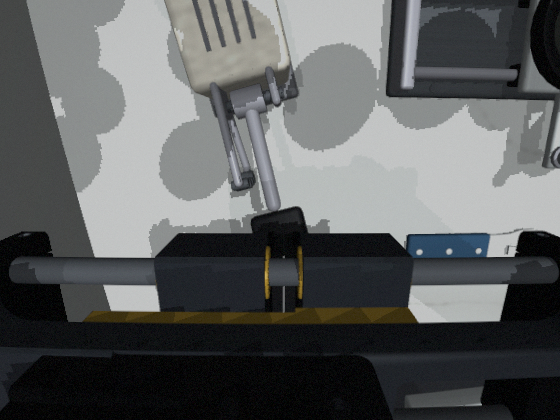

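View pics/t6.png

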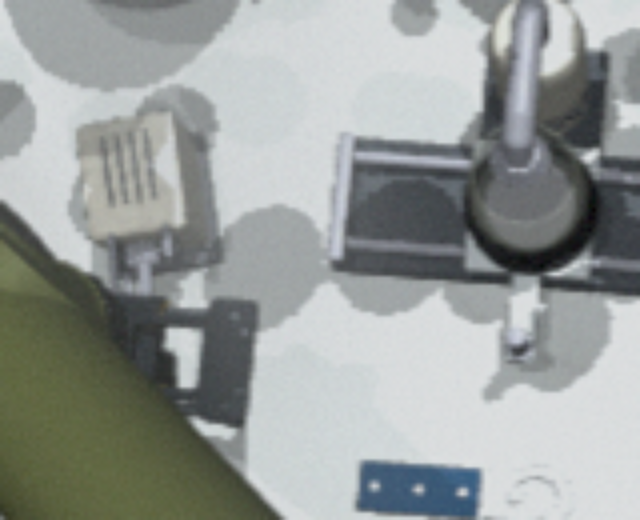

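The pad at (279,225) lies below the closed fingers at about x=284, so they are aligned. The top view shows the glass still under the nozzle. I'll press slowly.

```bash
python3 -m creep '[[10,0,0,0,0,0,0],[10,0,0,0,0,0,0],[5,0,0,0,0,0,0],[0,0,0,0,0,0,0]]'
python3 -m creep '[[7,0,0,0,0,0,0],[8,0,0,0,0,0,0],[0,0,0,0,0,0,0]]'
python3 -m creep '[[7,0,0,0,0,0,0],[7,0,0,0,0,0,0],[0,0,0,0,0,0,0]]'
python3 -c "
from h import *
go([.455,.295,.06],[.105,.9945])"

```

```text
time: 9.8
position: [0.4545, 0.2964, 0.2914]
tool_rot: [-2.168, 0.117, 2.165]
ft_force: [-2.6, -0.5, 5.3]
grip_width: 0.007
time: 10.1
position: [0.4548, 0.2966, 0.2765]
tool_rot: [-2.168, 0.117, 2.164]
ft_force: [-1.5, -0.0, 6.4]
grip_width: 0.005
time: 10.4
position: [0.4542, 0.2966, 0.2624]
tool_rot: [-2.167, 0.117, 2.166]
ft_force: [-4.2, 0.8, 6.0]
grip_width: 0.004
t 10.4 tip [0.4543 0.2965 0.0804] tcp [0.4542 0.2966 0.2624] F [-4.2  0.8  6. ] w 0.4
R [[0.001, -0.107, -0.994], [-0.001, -0.994, 0.107], [-1.0, 0.0, -0.001]]
world d [ 0.0008 -0.0016 -0.0204]  in current tool mm [20.4  1.5 -0.9]  in goal tool mm [20.4  1.5 -0.9]  turn [-0.0022 -0.0008 -0.0005]
```

```bash
python3 -m creep '[[6,0,0,0,0,0,0],[6,0,0,0,0,0,0],[0,0,0,0,0,0,0]]'
python3 -m creep '[[4,0,0,0,0,0,0],[4,0,0,0,0,0,0],[0,0,0,0,0,0,0],[0,0,0,0,0,0,0]]'
python3 -c "
from h import *
go([.455,.295,.06],[.105,.9945])
cv2.imwrite('pics/w7.png',get_image('wrist')['img'][:,:,::-1])
a=get_image('side')['img'][150:300,190:390,::-1];cv2.imwrite('pics/s7.png',cv2.resize(a,None,fx=4,fy=4,interpolation=2))
a=get_image('top')['img'][130:260,140:340,::-1];cv2.imwrite('pics/t7.png',cv2.resize(a,None,fx=4,fy=4))
"

```

```text
time: 10.7
position: [0.4546, 0.2968, 0.2513]
tool_rot: [-2.169, 0.117, 2.164]
ft_force: [-5.9, 0.8, 10.5]
grip_width: 0.006
time: 11.1
position: [0.4552, 0.2968, 0.244]
tool_rot: [-2.17, 0.117, 2.162]
ft_force: [-2.7, -0.8, 9.5]
grip_width: 0.003
t 11.1 tip [0.4559 0.2968 0.062 ] tcp [0.4552 0.2968 0.244 ] F [-2.7 -0.8  9.5] w 0.3
R [[0.004, -0.108, -0.994], [-0.0, -0.994, 0.108], [-1.0, -0.0, -0.004]]
world d [-0.0002 -0.0018 -0.002 ]  in current tool mm [2.  1.8 0. ]  in goal tool mm [2.  1.8 0. ]  turn [-0.0026 -0.0036  0.0003]
```

View pics/w7.png

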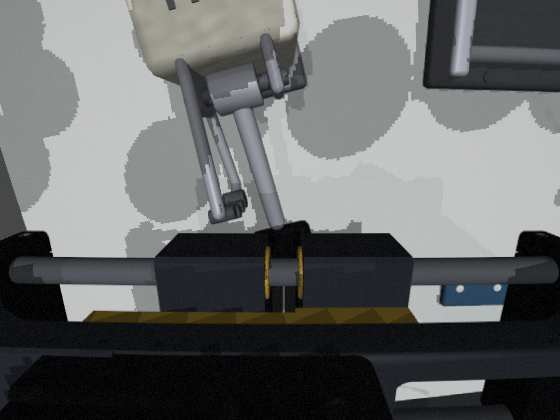

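View pics/s7.png

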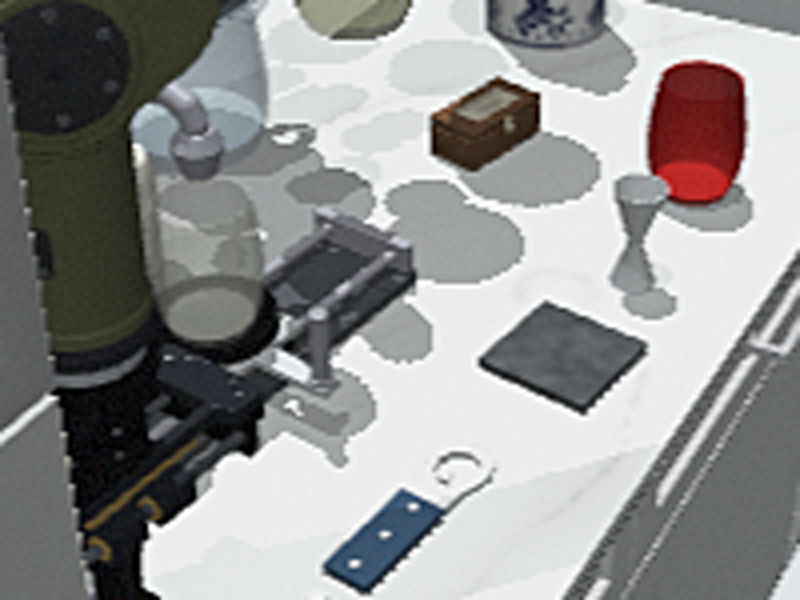

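View pics/t7.png

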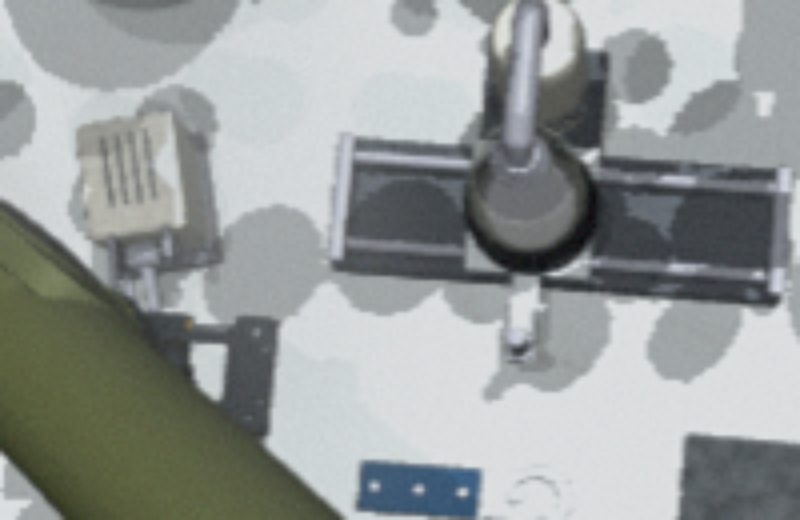

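The glass and carrier are unchanged and the fingers are on the pad. The lever rod is visible in wrist from its hub at (238,90) to (277,222). I'll intersect those rays with the lever's vertical plane to estimate the angle.

```bash
python3 -c "
from h import *
W=get_image('wrist')
for yaw in (.08,.11,.14):
  ex=np.array([np.cos(yaw),np.sin(yaw),0]);n=np.array([-ex[1],ex[0],0])
  P=np.array([.458,.295,.113])+.0872*ex;P[2]=.075
  out=[]
  for q in((245,115),(260,167),(275,220)):
    o,r=ray(W,*q);x=o+r*((P-o)@n)/(r@n);out.append(((x-P)@ex,x[2]-.075))
  out=np.array(out);a=np.arctan2(-(out[2,1]-out[0,1]),-(out[2,0]-out[0,0]))
  print(yaw,(out*1000).round(1).tolist(),'angle',.35+a,.35+np.arctan2(-out[2,1],-out[2,0]))
p=[plane(W,*q,.075) for q in ((238,90),(211,101),(262,82))];print(p)
go([.455,.295,.06],[.105,.9945])"

```

```text
0.08 [[-13.5, 53.2], [-31.5, 40.7], [-57.4, 24.2]] angle 0.933516212996906 -0.049018078273572074
0.11 [[-12.2, 33.4], [-33.3, 24.7], [-60.2, 14.9]] angle 0.7181643543853873 0.10717323007768068
0.14 [[-10.9, 12.9], [-34.9, 9.6], [-62.5, 7.2]] angle 0.46050100956610096 0.2349281672159878
[array([0.5459, 0.3089, 0.075 ]), array([0.5424, 0.3224, 0.075 ]), array([0.5482, 0.2972, 0.075 ])]
t 11.3 tip [0.4558 0.2968 0.062 ] tcp [0.4552 0.2968 0.244 ] F [-3.  -0.2 10. ] w 0.4
R [[0.004, -0.108, -0.994], [-0.0, -0.994, 0.108], [-1.0, -0.0, -0.004]]
world d [-0.0002 -0.0018 -0.002 ]  in current tool mm [ 2.   1.8 -0. ]  in goal tool mm [ 2.   1.8 -0. ]  turn [-0.0026 -0.0037  0.0004]
```

That estimate is badly conditioned, because the lever lies almost in the camera's viewing plane. The kinematic estimate is better: tip height 62 mm, with contact between the pad centre and its inner edge, gives 0.556–0.58 rad. I'll add 2 mm to centre it in the band.

```bash
python3 -m creep '[[1,0,0,0,0,0,0],[1.5,0,0,0,0,0,0],[0,0,0,0,0,0,0],[0,0,0,0,0,0,0]]'
python3 -c "
from h import *
go([.455,.295,.06],[.105,.9945])
a=get_image('wrist')['img'][30:240,150:330,::-1];cv2.imwrite('pics/w8.png',cv2.resize(a,(514,600),interpolation=2))
"

```

```text
time: 11.7
position: [0.4554, 0.2969, 0.2419]
tool_rot: [-2.171, 0.117, 2.161]
ft_force: [-4.1, -1.5, 11.3]
grip_width: 0.001
t 11.7 tip [0.4562 0.2969 0.0599] tcp [0.4554 0.2969 0.2419] F [-4.1 -1.5 11.3] w 0.1
R [[0.004, -0.108, -0.994], [0.0, -0.994, 0.108], [-1.0, -0.0, -0.004]]
world d [-0.0004 -0.0019  0.0001]  in current tool mm [-0.1  1.9  0.2]  in goal tool mm [-0.1  1.9  0.2]  turn [-0.0027 -0.0044  0.0005]
```

View pics/w8.png

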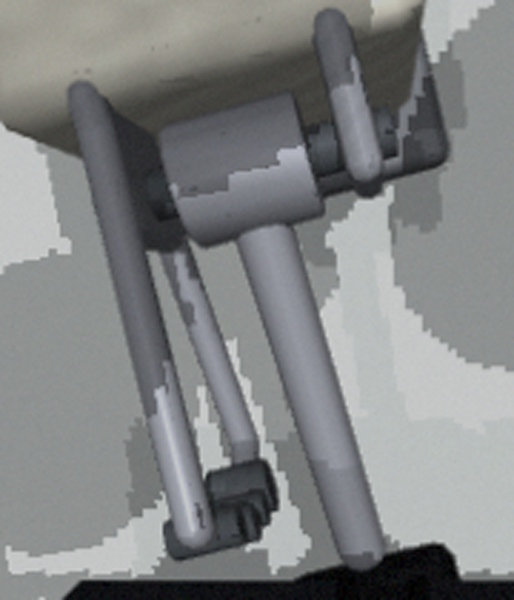

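The wrench reads about 11 N upward, close to the 10 N expected at the third click. As one independent check, I'll find where the ray through the rod/pad junction lies 80 mm from the hinge.

```bash
python3 -c "
from h import *
W=get_image('wrist')
H=np.array([.5459,.3089,.075])
for H in (H,H+[0,-.002,0],H+[-.002,0,0],H+[.002,0,0]):
  o,r=ray(W,276.7,226.5);r/=np.linalg.norm(r)
  for L in(.080,.083):
    b=r@(o-H);c=(o-H)@(o-H)-L*L;D=b*b-c
    t=[-b-np.sqrt(D),-b+np.sqrt(D)] if D>0 else [-b]
    print(L,D>0,[( (o+k*r).round(4).tolist(),round(.35+np.arcsin((H-(o+k*r))[2]/L),3)) for k in t])
print(monitor.get_state()['ft_force'])"

```

```text
0.08 True [([0.4987, 0.2946, 0.138], np.float64(-0.557)), ([0.4699, 0.2998, 0.0519], np.float64(0.644))]
0.083 True [([0.5003, 0.2943, 0.1428], np.float64(-0.606)), ([0.4683, 0.3, 0.047], np.float64(0.694))]
0.08 True [([0.4989, 0.2946, 0.1385], np.float64(-0.568)), ([0.4698, 0.2998, 0.0515], np.float64(0.648))]
0.083 True [([0.5005, 0.2943, 0.1433], np.float64(-0.617)), ([0.4682, 0.3001, 0.0467], np.float64(0.697))]
0.08 True [([0.4993, 0.2945, 0.1399], np.float64(-0.595)), ([0.4688, 0.2999, 0.0488], np.float64(0.684))]
0.083 True [([0.5009, 0.2942, 0.1444], np.float64(-0.641)), ([0.4673, 0.3002, 0.0442], np.float64(0.73))]
0.08 True [([0.498, 0.2947, 0.1359], np.float64(-0.515)), ([0.471, 0.2996, 0.0551], np.float64(0.601))]
0.083 True [([0.4997, 0.2944, 0.141], np.float64(-0.57)), ([0.4693, 0.2999, 0.05], np.float64(0.656))]
[-3.63389322 -1.0644546  11.00399946]
```

This gives 0.64 ± 0.05, against 0.58–0.61 from kinematics, and both lie inside 0.53–0.68. The press has held for over 0.3 s with a steady force, so I'm handing in.

```bash
python3 -m creep '[[0,0,0,0,0,0,0],[0,0,0,0,0,0,0],[0,0,0,0,0,0,0]]'; python3 -c "
from bench import ctrl
print(ctrl.close_job())"
```

```text
time: 12.1
position: [0.4554, 0.2969, 0.242]
tool_rot: [-2.171, 0.117, 2.161]
ft_force: [-3.8, -0.8, 11.2]
grip_width: 0.004
the job is handed in; nothing more can be done
None
```

I pushed the carrier by its post into the station under the nozzle, then pressed the lever with closed fingertips. I handed in at 12.1 s while still holding it, and no verdict was reported.

**Carrier and glass:** The carrier snapped in and then read 118–119 mm of travel (target 120 mm). The last top and side views show the glass upright in its seat under the nozzle, and the bystanders in those views look unmoved.

**Lever:** At hand-in the fingertips were steady 60 mm above the worktop, pressing with about 11 N; holding the third click should take about 10 N. From that height I put the lever at 0.58–0.61 rad, inside the 0.53–0.68 band.

**Checks that disagreed:**
- A first angle estimate from the wrist camera scattered too widely to use.
- A second camera estimate gave mostly 0.60–0.70 rad, depending on the assumed hinge position and lever length. It was consistent with the third click but less certain. The most extreme case reached 0.73, outside the band, so I relied on the fingertip height and force.

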